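# Ease the ratchet press back one notch

### The arm

A 6-joint arm with a two-finger parallel gripper is mounted at the origin on the work surface. World frame = base frame: x ahead of the robot, y to its left, z up, the work surface at z = 0. Lengths are in mm, angles in rad, forces in N, time in s.
With the tool pointing down it reaches from about 350 to 725 mm from the base axis. Payload 6 kg.
Tool frame: the origin (TCP) lies between the finger pads; the fingertips stand 11 mm ahead of it and the grasp point (between the pads) lies 8 mm behind it; y points along the fingers, x is the direction in which the jaws open and shut, and the axes are right-handed (so a half turn about y gives the same grasp; the last joint's range is limited). The gripper opens to 85 mm and grips with 20 to 120 N. Pads are 22 mm wide; open, the fingers measure 114 mm over their backs; the gripper's body (76 mm by 85 mm) begins 54 mm behind the grasp point. The pads swing forward as they close: fully open they stand 13 mm farther back than shut.
Start: joints at [-0.789, 0.04, 0.085, 0, -1.615, -0.334], TCP at [259.796, -540.815, 242.261] pointing down, gripper open.
Joint ranges: [-2.56, 2.56], [-1.29, 2.01], [-1.08, 1.49], [-3.29, 1.98], [-2.81, -0.18], [-2.99, 2.99]. Speed limits (rad/s): [2.57, 2.57, 3.01, 3.14, 3.14, 3.14].

### API

Orientations are given as a rotation vector (axis times angle).
In Python, from plant import env, optics, finder gives the robot as it stands.
- The arm moves only by the tool arm_command, never from a script. Its arguments are lists of equal length, an entry for each row: "offset": the shift along the tool's x, y, z in m, a list of three; "rot": the turn, a rotation vector about the tool's x, y, z in degrees, a list of three; "claw": the gripper command: -1 is fully open, 1 is shut, values between are in proportion. A call has 1 to 8 rows; each row is the pose to reach, as a shift and turn from the pose commanded when the call began, along the tool's axes at that moment; what a row does not reach only later rows make up. A row lasts 1/10 s, in which the tool goes at most 50 mm and 8.59 degrees, less where a joint would pass 70% of its speed; a pose out of reach is approached as far as the arm can. A call with a gripper value outside its range is refused whole. The fingers move at their own pace and stop on an object; the grip force is fixed at half the most. Time passes only in rows, so rows that repeat a pose let the fingers close. It gives the time, the measured TCP pose, the force and the opening at its end, in the units of the state.
- env.sense(): the state, without advancing time (a new reading comes with each control period).
- optics.grab_frame(name): name is "scene" or "top" or "wrist"; returns a dict with "frame" (400x640x3 uint8, red, green, blue), "K" (3x3 intrinsics, pixels), "view" (4x4, takes a point from world to camera coordinates). Camera axes: x right, y down, z forward; pixel columns grow to the right and rows downward; lengths in mm; the calibration is good to about 2 mm. The wrist camera is an equidistant fisheye: a pixel r from the principal point sees the ray r / f radians off the axis. A picture is of the moment at which its call begins. There is no depth.
- env.hand_in(): hands the job in, once; it reports no verdict.
Trained networks look in a picture, given as the dict that the camera call returned (one of the last four; its "shot" number tells which), for a name from the list of things; names that differ only in an ending like _2 or _b are one class to them, and where a whole thing is asked for, a point or a joint stands for the part that bears it (a point fixed in the world has none). Each returns a list of dicts, best first, with "conf" (0 to 1); they miss things now and then, are a little off and sometimes report something else, mostly with a low value. They report only what shows in the picture. A call takes as long as a camera call.
- finder.find_in(picture, query): "rect" ([centre column, centre row, width, height] in pixels, round what is visible of it).
The state is a dict: "clock": time; "qpos": joint angles; "dq": joint speeds; "effort": joint torques, N m; "tcp_pos": TCP position; "tool_rot": TCP orientation; "ft_force": force on the tool from outside, world axes, zero at the start; "moment": the same for the moment, N m; "gripper_width": opening from 0.0 (shut) to 1.0 (fully open).
Only numpy, scipy, OpenCV 4.12 (cv2) and the standard library are available. Lean on these libraries where they do the work, as an engineer would, in place of code of your own. Each camera call takes 0.05 s, during which the arm holds its last target. There are 200 camera calls.

### The job

The ram of the small blue ratchet press has been set one notch too low on the guitar neck stub. With a fingertip push the pawl's red tab away from the toothed wheel until the pawl tips over and stays lifted by itself, push the wheel backward by exactly one notch with its black-tipped spokes (their tops move towards the pawl, and the ram rises), then push the pawl back over so that it drops fully into the new tooth gap. Only push: nothing has to be gripped, and everything else on the bench stays where it is.

Things in the scene. Friction and masses are not known exactly. Their poses are not given: they have to be found in the camera images.
- press: The press, bolted down: blue base plate 210 x 320 x 18 mm (its centre 15 mm further along x and y than the origin). Origin on the bench under the middle of the axle. z up; x runs along the axle, away from the spokes and towards the ram; y points to the pawl's side. All coordinates below, in mm, are in this frame.
- axle (a point): Centre of the steel toothed wheel on its axle (along x), at x 7, y 0, z 115. Wheel: 14 mm thick (x 0 to 14), tip radius 72, root radius 60, 12 teeth. Behind it a grey frame plate stands at x -22 to -10: up to z 145 for y -50 to 50, up to z 155 for y 35 to 120.
- pivot (a point): Pivot of the pawl, at x 7, y 94.6, z 137.4. The pawl is dark steel, 14 mm wide (x 0 to 14), its arm 58 mm long, slanting up from here to the toothed wheel when seated.
- ram_top (a point): Top of the ram, a 20 mm square steel bar at x 28 to 48, y -41 to -21, top about z 195, rising 10 mm a notch. Its grey guide post stands at x 26 to 50, y -72 to -60, up to z 163.
- wheel (a joint): Angle of toothed wheel and spokes, rad, growing backward (top moves along +y). At 0 a tooth meets the seated pawl, which blocks it. Starts at -0.13 to -0.05; forward stop -0.15. One notch is 0.524: with the same play the wheel then reads 0.39 to 0.47 (pawl drops in fully from 0.35 to 0.52). Friction, 2 to 3 N at a spoke, keeps it where it is left.
- pawl (a joint): Angle of the pawl, rad: 0 = fully seated in a tooth gap, growing as it is lifted away from the wheel, stop at 1.15. It has only its weight (about 150 g): below 0.55 it falls back onto the wheel by itself, past 0.75 it tips over to the stop and stays there. About 1 N at the tab moves it.
- tab_top (a point): Middle of the top end of the red tab on the pawl's free end: 24 mm wide along x, 8 thick, 50 long. Pawl seated: the tab stands upright beside the wheel's top, its top at x 7, y 56, z 222, and is pushed along +y. Pawl lifted to its stop: the tab leans outward, 66 degrees from upright, its top at about y 156, z 207, and is pushed back along -y.
- spoke_end (a point): Centre of the black ball (20 mm across) on the end of the spoke nearest upright, 100 mm from the axle's line, at x -45. Six such spokes, 60 degrees apart, steel bars 12 mm thick. At wheel angle 0 this spoke leans 20 degrees from upright towards -y; it turns with the wheel.
- insert_mid (a point): Brass insert, a loose cylinder 24 mm across and 22 mm high standing on the press's base plate; its centre. Leave it alone.
- jar_mid (a point): Loose amber glass jar with a white cap, 60 mm across, 85 mm high; half-way up. Leave it alone.
- tin_mid (a point): Loose pale tin 66 mm across, 100 mm high; half-way up. Leave it alone.
- cup_mid (a point): Loose blue cup 72 mm across, 80 mm high; half-way up. Leave it alone.
- punches_mid (a point): Loose wooden block 80 x 60 x 50 mm with small metal punches standing in it up to 80 mm high; centre of the block. Leave it alone.
- hammer_grip (a point): Loose hammer lying flat; middle of its handle. Leave it alone.
- driver_grip (a point): Loose screwdriver lying flat; middle of its handle. Leave it alone.

How it is judged:
By the outcome, as a careful person would: the job done as asked, in the order asked, and still so for the second after the job is handed in, with the robot touching nothing.
It also fails if it takes over 64 s, if anything falls off the work surface, if the arm or the gripper's body presses on something with over 40 N, if the wrist force passes 120 N, or if a joint passes its speed limit or range.

## Working session

There is one attempt and no reset: what is moved stays moved. The work goes in short steps, Python scripts to look and compute and a tool call to move; the robot and the scene stay as the last step left them, time stands still between calls to the robot, and variables do not carry over. Pictures are saved under pics/ and viewed, about 8 in all and at most 12, crops included, and the job is handed in when it is done.

Besides the shell and the picture viewer there is one more tool, called after "Emit:" as name(argument=value, ...) on one line, values as JSON. arm_command: Moves the arm, as the interface text tells. Its arguments: {"type":"object","properties":{"offset":{"type":"array","items":{"type":"array","items":{"type":"number"}}},"rot":{"type":"array","items":{"type":"array","items":{"type":"number"}}},"claw":{"type":"array","items":{"type":"number"}}},"required":["offset","rot","claw"]}

```bash
mkdir -p pics; ls; cat > h.py <<'E'
import numpy as np, cv2
from plant import env, optics, finder
def save(p,n,box=None,s=1):
    f=p["frame"][:,:,::-1]
    if box: f=f[box[1]:box[3],box[0]:box[2]]
    cv2.imwrite("pics/"+n,cv2.resize(f,None,fx=s,fy=s,interpolation=cv2.INTER_CUBIC))
def proj(p,X):
    X=np.atleast_2d(X); V=p["view"]; c=X@V[:3,:3].T+V[:3,3]; u=c@p["K"].T
    return u[:,:2]/u[:,2:]
E
python3 - <<'E'
from h import *
a=optics.grab_frame("scene"); b=optics.grab_frame("top")
save(a,"s0.png"); save(b,"t0.png")
for p in (a,b):
    print(p["K"].tolist(), np.round(p["view"],3).tolist())
    for q in ["press","axle","pivot","ram_top","tab_top","spoke_end","insert_mid","jar_mid","tin_mid","cup_mid","punches_mid","hammer_grip","driver_grip"]:
        print(q,[(np.round(d["rect"]).tolist(),round(d["conf"],2)) for d in finder.find_in(p,q)[:3]])
print(env.sense())
E
```

```text
pics
[[364.5847518044929, 0.0, 317.63171425467687], [0.0, 364.5847518044929, 203.1987986074812], [0.0, 0.0, 1.0]] [[-0.24, 0.971, 0.001, 122.9], [0.605, 0.151, -0.782, -177.154], [-0.759, -0.187, -0.624, 1451.834], [0.0, 0.0, 0.0, 1.0]]
press [([325.0, 245.0, 126.0, 113.0], 0.68)]
axle [([325.0, 242.0, 128.0, 114.0], 0.8)]
pivot [([326.0, 241.0, 123.0, 111.0], 0.67)]
ram_top [([323.0, 219.0, 61.0, 60.0], 0.67), ([311.0, 235.0, 13.0, 48.0], 0.64)]
tab_top [([354.0, 215.0, 26.0, 31.0], 0.61)]
spoke_end [([317.0, 220.0, 67.0, 66.0], 0.91)]
insert_mid [([345.0, 274.0, 7.0, 14.0], 0.52)]
jar_mid [([489.0, 266.0, 31.0, 37.0], 0.81)]
tin_mid [([187.0, 196.0, 22.0, 36.0], 0.93)]
cup_mid [([246.0, 192.0, 56.0, 22.0], 0.65), ([138.0, 237.0, 32.0, 34.0], 0.61)]
punches_mid [([465.0, 319.0, 32.0, 47.0], 0.6)]
hammer_grip [([185.0, 292.0, 75.0, 65.0], 0.78), ([488.0, 268.0, 30.0, 36.0], 0.72), ([318.0, 218.0, 66.0, 64.0], 0.26)]
driver_grip [([248.0, 192.0, 58.0, 21.0], 0.52)]
[[493.40924594628035, 0.0, 321.1977599958899], [0.0, 493.40924594628035, 200.40198907903053], [0.0, 0.0, 1.0]] [[0.003, -
[... 833 characters left out ...]
.72)]
driver_grip [([408.0, 258.0, 44.0, 41.0], 0.69)]
{'clock': 1.4, 'qpos': array([-7.89314503e-01,  4.01943949e-02,  8.48256149e-02,  1.29387152e-05,
       -1.61552758e+00, -3.33668948e-01]), 'dq': array([ 0.0014601 , -0.00016896,  0.00079746, -0.00057181, -0.00109457,
       -0.00032751]), 'effort': array([-1.04307393e-03, -3.67924833e+01,  3.47435045e+01,  6.93298012e+00,
       -1.05570583e-03,  2.41130397e-05]), 'tcp_pos': array([ 259.78378186, -540.82047087,  242.28103337]), 'tool_rot': array([-0.96289151, -1.53090953,  1.53089144]), 'ft_force': array([-0.06806477, -0.26824899,  0.18205896]), 'moment': array([-0.0130054,  0.0114712,  0.0058772]), 'gripper_width': 1.0003753426390516}
```

View pics/s0.png

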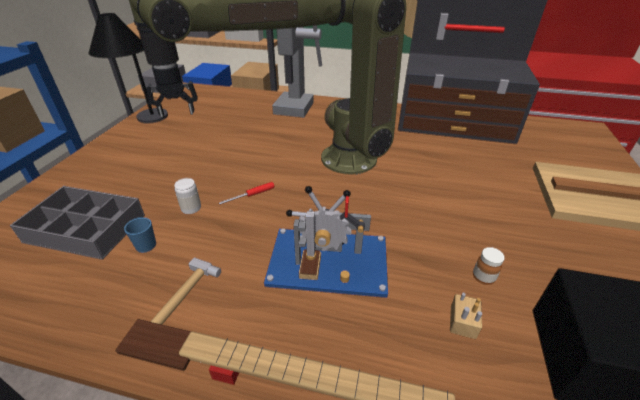

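View pics/t0.png

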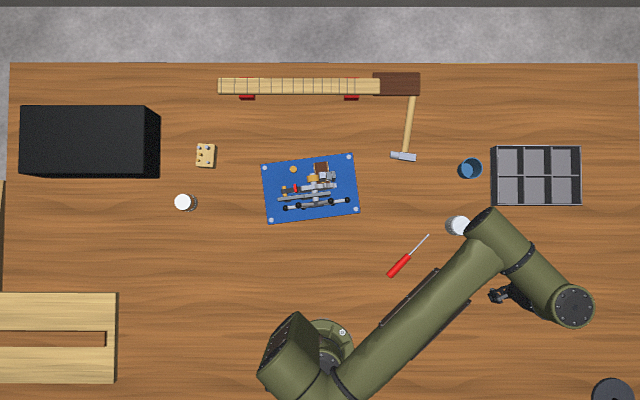

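The scene view shows the press near (325,245) with its red tab at about (347,205) and the spokes on the robot's side. The top view shows the plate around (310,188), rotated slightly. Next I fit the plate pose in both views.

```bash
cat > fit.py <<'E'
from h import *
from scipy.optimize import least_squares
from itertools import product
a=optics.grab_frame("scene"); b=optics.grab_frame("top")
C=np.array(list(product([-90,120],[-145,175],[0,18])),float)
th=np.linspace(0,2*np.pi,72,endpoint=False); D=np.c_[np.cos(th),np.sin(th)]
def W(v,X):
    X=np.atleast_2d(X); c,s=np.cos(v[2]),np.sin(v[2])
    return np.c_[v[0]+c*X[:,0]-s*X[:,1], v[1]+s*X[:,0]+c*X[:,1], X[:,2]]
H=[]
for p,(x0,y0,x1,y1) in ((a,(255,220,400,305)),(b,(250,140,370,235))):
    h=cv2.cvtColor(p["frame"],cv2.COLOR_RGB2HSV)
    m=((h[...,0]>95)&(h[...,0]<125)&(h[...,1]>130)&(h[...,2]>50)).astype(np.uint8)
    k=np.zeros_like(m); k[y0:y1,x0:x1]=m[y0:y1,x0:x1]
    n,l,st,_=cv2.connectedComponentsWithStats(k); k=np.isin(l,[i for i in range(1,n) if st[i,4]>30])
    ys,xs=np.nonzero(k); H.append((np.c_[xs,ys]@D.T).max(0)+0.4*np.abs(D).sum(1)*0+0.4)
def r(v,w=(1,1)): return np.concatenate([wi*((proj(p,W(v,C))@D.T).max(0)-h) for p,h,wi in zip((a,b),H,w)])
for w in ((1,1),(1,0),(0,1)):
    s=least_squares(r,[520,20,0.1],args=(w,),loss="soft_l1"); print(w,np.round(s.x,3),np.abs(s.fun).mean().round(2))
    if w==(1,1): v=s.x
np.save("v.npy",v)
for q,X in dict(tab=[7,56,222],ball=[-45,-34,209],ram=[38,-31,195]).items(): print(q,W(v,X).round(1),proj(a,W(v,X)).round(1),proj(b,W(v,X)).round(1))
def draw(p,n,box,s):
    f=p["frame"].copy(); f=f[box[1]:box[3],box[0]:box[2]]; f=cv2.resize(f,None,fx=s,fy=s,interpolation=cv2.INTER_CUBIC)
    def dot(X,c): 
        u=(proj(p,W(v,X))[0]-box[:2]+.5)*s; cv2.circle(f,tuple(int(t) for t in u),3,c,1)
    for X in C: dot(X,(255,255,0))
    dot([7,56,222],(0,255,0))
    for i in range(6):
        A=np.radians(20)+0.09+i*np.pi/3; dot([-45,-100*np.sin(A),115+100*np.cos(A)],(255,0,255))
    return f
fa=draw(a,"",(255,175,400,305),4); fb=draw(b,"",(250,140,370,235),4)
W0=max(fa.shape[1],fb.shape[1])
cv2.imwrite("pics/f_a.png",fa[...,::-1]); cv2.imwrite("pics/f_b.png",fb[...,::-1])
E
python3 fit.py
```

```text
(1, 1) [5.42816e+02 2.31310e+01 1.31000e-01] 1.45
(1, 0) [5.36844e+02 2.31080e+01 1.28000e-01] 0.79
(0, 1) [5.45751e+02 2.30410e+01 1.28000e-01] 0.48
tab [[542.5  79.6 222. ]] [[346.4 198.9]] [[294.8 188.4]]
ball [[502.6 -16.4 209. ]] [[312.3 188.2]] [[326.6 201.9]]
ram [[584.5  -2.7 195. ]] [[309.4 213. ]] [[322.2 175.4]]
```

View pics/f_a.png

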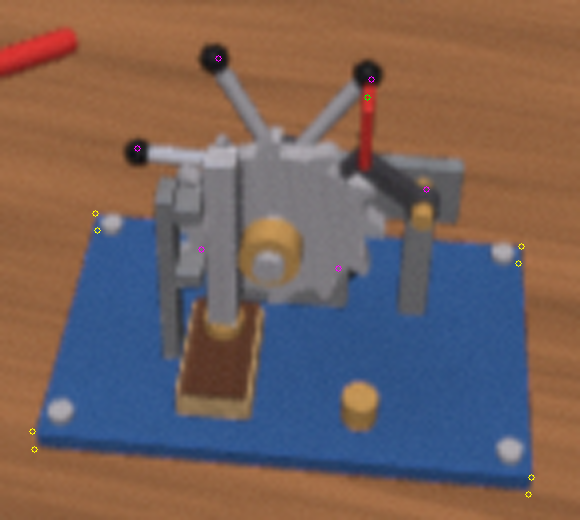

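View pics/f_b.png

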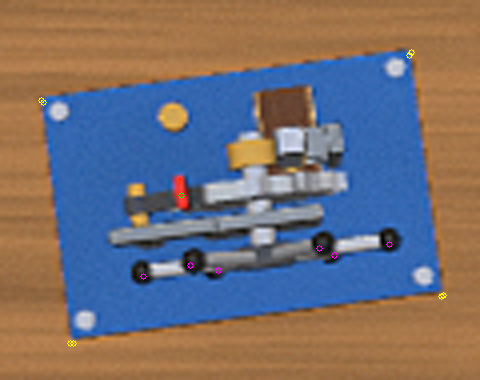

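The fit is good to about 1 px in the top view. The scene view is off by about 2 px, so I trust the top view and the balls: press at x≈545.5, y≈23.1, yaw≈0.128. Next I work out the tool alignment: jaws along press x, pushing with the 22 mm finger side.

```bash
cat >> h.py <<'E'
from scipy.spatial.transform import Rotation as R
V=np.array([545.5,23.1,0.128])
def toW(X): 
    c,s=np.cos(V[2]),np.sin(V[2]); X=np.asarray(X,float); return np.array([V[0]+c*X[0]-s*X[1],V[1]+s*X[0]+c*X[1],X[2]])
def toP(X):
    c,s=np.cos(V[2]),np.sin(V[2]); d=np.asarray(X,float)-[V[0],V[1],0]; return np.array([c*d[0]+s*d[1],-s*d[0]+c*d[1],d[2]])
def where(target=None):
    s=env.sense(); M=R.from_rotvec(s["tool_rot"]).as_matrix(); c,S=np.cos(V[2]),np.sin(V[2])
    print("t",round(s["clock"],2),"tcp P",toP(s["tcp_pos"]).round(1),"F",s["ft_force"].round(1),"grip",round(s["gripper_width"],2),"q",s["qpos"].round(2))
    print("tool axes in P:\n",(np.array([[c,S,0],[-S,c,0],[0,0,1]])@M).round(3))
    for sg in (1,-1):
        X=sg*np.array([c,S,0]); Y=np.array([0,0,-1.]); T=np.c_[X,Y,np.cross(X,Y)]
        print(sg,"turn deg",np.degrees(R.from_matrix(M.T@T).as_rotvec()).round(2))
    if target is not None: print("offset m",(M.T@(toW(target)-s["tcp_pos"])/1000).round(4))
    return s
E
python3 -c "
from h import *
where([7,25,290])"
```

```text
t 1.5 tcp P [-355.4 -522.8  242.3] F [-0.3  0.3 -0.8] grip 1.0 q [-0.79  0.04  0.08  0.   -1.62 -0.33]
tool axes in P:
 [[-0.314 -0.    -0.949]
 [ 0.949  0.    -0.314]
 [ 0.    -1.     0.   ]]
1 turn deg [-1.0000e-02  1.0832e+02  0.0000e+00]
-1 turn deg [ 0.000e+00 -7.168e+01  1.000e-02]
offset m [ 0.4062 -0.0477 -0.5162]
```

Emit:
arm_command(offset=[[0.0, -0.05, 0.0], [0.2, -0.05, -0.25], [0.2, -0.05, -0.25], [0.2, -0.05, -0.25], [0.2, -0.05, -0.25], [0.2, -0.05, -0.25], [0.2, -0.05, -0.25], [0.2, -0.05, -0.25]], rot=[[0, 0, 0], [0, -36, 0], [0, -36, 0], [0, -36, 0], [0, -36, 0], [0, -36, 0], [0, -36, 0], [0, -36, 0]], claw=[1, 1, 1, 1, 1, 1, 1, 1])

```text
clock: 2.3
tcp_pos: [399.7, -249.2, 292.6]
tool_rot: [-0.489, -1.948, 1.946]
ft_force: [-0.3, -1.3, 0.3]
gripper_width: -0.002
```

```bash
python3 -c "
from h import *
where([7,25,290])"
```

```text
t 2.3 tcp P [-179.4 -251.5  292.6] F [-0.3 -1.3  0.3] grip -0.0 q [-0.13 -0.29 -0.13 -0.   -1.74 -0.36]
tool axes in P:
 [[-0.814  0.001 -0.58 ]
 [ 0.58   0.    -0.814]
 [-0.001 -1.    -0.001]]
1 turn deg [1.0000e-01 1.4452e+02 6.0000e-02]
-1 turn deg [  0.04 -35.48  -0.07]
offset m [ 0.0087  0.0029 -0.3333]
```

Emit:
arm_command(offset=[[0.009, 0.0, -0.333], [0.009, 0.0, -0.333], [0.009, 0.0, -0.333], [0.009, 0.0, -0.333], [0.009, 0.0, -0.333], [0.009, 0.0, -0.333], [0.009, 0.0, -0.333], [0.009, 0.0, -0.333]], rot=[[0, -35.5, 0], [0, -35.5, 0], [0, -35.5, 0], [0, -35.5, 0], [0, -35.5, 0], [0, -35.5, 0], [0, -35.5, 0], [0, -35.5, 0]], claw=[1, 1, 1, 1, 1, 1, 1, 1])

```text
clock: 3.1
tcp_pos: [549.6, 48.5, 290.5]
tool_rot: [-0.142, 2.156, -2.156]
ft_force: [-0.1, -0.5, -0.8]
gripper_width: -0.002
```

```bash
python3 - <<'E'
from h import *
where([7,32,214])
p=optics.grab_frame("wrist"); print(p["K"]); save(p,"w1.png")
a=optics.grab_frame("scene"); save(a,"s1.png",(240,110,410,250),4)
E
```

```text
t 3.1 tcp P [  7.3  24.7 290.5] F [-0.1 -0.5 -0.8] grip -0.0 q [ 0.45 -0.07  0.06 -0.   -1.71 -0.32]
tool axes in P:
 [[-1.    -0.003  0.001]
 [-0.001  0.    -1.   ]
 [ 0.003 -1.    -0.   ]]
1 turn deg [ 2.5000e-01 -1.7996e+02 -1.0000e-02]
-1 turn deg [0.01 0.04 0.16]
offset m [ 0.0001  0.0765 -0.0073]
[[309.70691629   0.         325.4027983 ]
 [  0.         309.70691629 200.7721729 ]
 [  0.           0.           1.        ]]
```

View pics/w1.png

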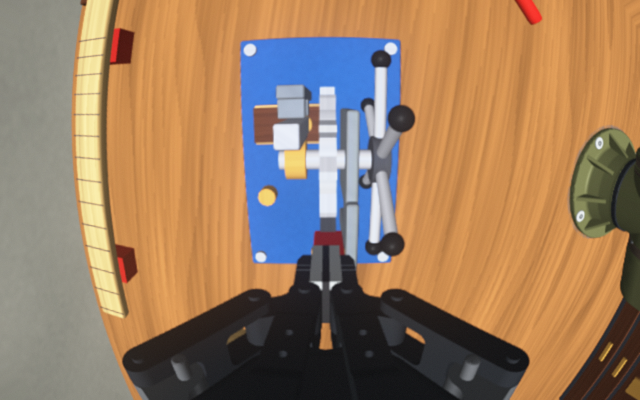

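The wrist view shows the press square with the image, the tab at (327,238) and the upright spoke's ball at (401,118). I use it to check the pose and the wheel angle.

```bash
cat >> h.py <<'E'
def fish(p,X):
    X=np.atleast_2d(X); Vw=p["view"]; c=X@Vw[:3,:3].T+Vw[:3,3]
    r=np.hypot(c[:,0],c[:,1]); t=np.arctan2(r,c[:,2]); K=p["K"]
    return np.c_[K[0,2]+K[0,0]*t*c[:,0]/r, K[1,2]+K[0,0]*t*c[:,1]/r]
def balls(th,n=6):
    A=th-np.radians(20)+np.arange(n)*np.pi/3
    return [[-45,100*np.sin(a),115+100*np.cos(a)] for a in A]
E
python3 - <<'E'
from h import *
p=optics.grab_frame("wrist")
for th in (-.13,-.09,-.05): print(th,[fish(p,toW(b))[0].round(0).tolist() for b in balls(th)])
for n,X in dict(tab=[7,56,222],ramtop=[38,-31,195],c1=[-90,-145,18],c2=[120,-145,18],c3=[-90,175,18],c4=[120,175,18],finger=[7.3,24.7,280]).items(): print(n,fish(p,toW(X))[0].round(1))
for q in ("tab_top","spoke_end","ram_top"): print(q,[(np.round(d["rect"]).tolist(),round(d["conf"],2)) for d in finder.find_in(p,q)[:3]])
g=p["frame"].astype(int); m=((g.max(2)<45)).astype(np.uint8); m[250:]=0; m[:,:340]=0; m[:,430:]=0
n,l,s,c=cv2.connectedComponentsWithStats(m); print([(s[i].tolist(),c[i].round(1).tolist()) for i in range(1,n) if s[i,4]>40])
E
```

```text
-0.13 [[396.0, 120.0], [388.0, 245.0], [370.0, 247.0], [364.0, 182.0], [366.0, 107.0], [378.0, 62.0]]
-0.09 [[397.0, 125.0], [387.0, 248.0], [370.0, 246.0], [364.0, 180.0], [366.0, 104.0], [378.0, 61.0]]
-0.05 [[397.0, 131.0], [386.0, 250.0], [370.0, 244.0], [363.0, 177.0], [366.0, 102.0], [379.0, 61.0]]
tab [324.1 261.9]
ramtop [282.1 139.2]
c1 [398.7  40.4]
c2 [238.1  42. ]
c3 [388.7 263.8]
c4 [250.8 263.8]
finger [323.  263.8]
tab_top []
spoke_end [([349.0, 155.0, 133.0, 210.0], 0.93)]
ram_top [([294.0, 137.0, 41.0, 36.0], 0.78)]
[]
```

Plate corners and balls sit about 3 mm towards -x of the prediction, so I use press x≈543. The wheel starts at about -0.13. Now I descend beside the tab, then push it.

Emit:
arm_command(offset=[[0.003, 0.03, -0.005], [0.003, 0.06, -0.005], [0.003, 0.076, -0.005], [0.003, 0.076, -0.005], [0.003, 0.076, -0.005]], rot=[[0, 0, 0], [0, 0, 0], [0, 0, 0], [0, 0, 0], [0, 0, 0]], claw=[1, 1, 1, 1, 1])

```text
clock: 3.9
tcp_pos: [545.5, 49.1, 217.7]
tool_rot: [-0.133, 2.156, -2.157]
ft_force: [-0.2, -0.2, 0.1]
gripper_width: -0.001
```

Emit:
arm_command(offset=[[0, 0, -0.008], [0, 0, -0.016], [0, 0, -0.024], [0, 0, -0.032], [0, 0, -0.04], [0, 0, -0.047], [0, 0, -0.053], [0, 0, -0.06]], rot=[[0, 0, 0], [0, 0, 0], [0, 0, 0], [0, 0, 0], [0, 0, 0], [0, 0, 0], [0, 0, 0], [0, 0, 0]], claw=[1, 1, 1, 1, 1, 1, 1, 1])

```text
clock: 4.7
tcp_pos: [537.5, 109.8, 216.1]
tool_rot: [-0.135, 2.157, -2.157]
ft_force: [0.3, -0.3, -0.1]
gripper_width: -0.005
```

```bash
sed -i 's/V=np.array(\[545.5/V=np.array([543/' h.py; python3 - <<'E'
from h import *
where([7,100,214])
a=optics.grab_frame("scene"); save(a,"s2.png",(260,140,400,250),4)
E
```

```text
t 4.7 tcp P [  5.6  86.7 216.1] F [ 0.3 -0.3 -0.1] grip -0.0 q [ 0.57 -0.1  -0.1  -0.   -1.57 -0.44]
tool axes in P:
 [[-1.    -0.    -0.003]
 [ 0.003  0.    -1.   ]
 [ 0.    -1.    -0.   ]]
1 turn deg [-3.0000e-02  1.7983e+02  1.0000e-02]
-1 turn deg [ 0.01 -0.17  0.02]
offset m [-0.0014  0.0021 -0.0133]
```

View pics/s2.png

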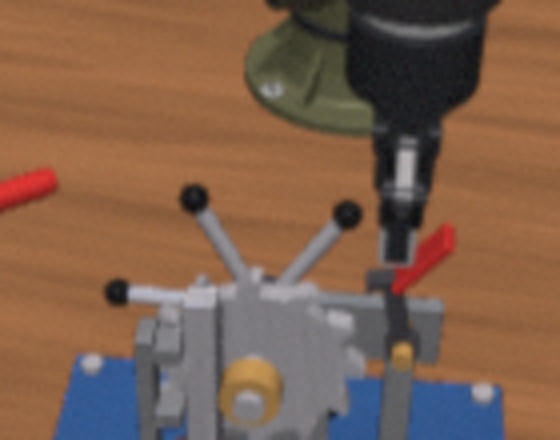

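The scene crop (s2) shows the tab leaning about 45° against the finger at (400,250), near the tipping point. I push a little further, back off and check that it stays.

Emit:
arm_command(offset=[[0, 0, -0.006], [0, 0, -0.012], [0, 0, -0.018], [0, 0, -0.022], [0, 0, -0.022], [0, 0, -0.01], [0, -0.03, -0.01], [0, -0.06, -0.01]], rot=[[0, 0, 0], [0, 0, 0], [0, 0, 0], [0, 0, 0], [0, 0, 0], [0, 0, 0], [0, 0, 0], [0, 0, 0]], claw=[1, 1, 1, 1, 1, 1, 1, 1])

```text
clock: 5.55
tcp_pos: [536.1, 117.8, 276.3]
tool_rot: [-0.136, 2.157, -2.159]
ft_force: [0.4, 0.3, 1.3]
gripper_width: -0.003
```

```bash
cat >> h.py <<'E'
def tab(th): 
    a=th-np.radians(24.5); return [7,94.6+93*np.sin(a),137.4+93*np.cos(a)]
def redtip(p,box=(300,170,400,240)):
    g=p["frame"].astype(int); m=((g[...,0]>130)&(g[...,1]<70)&(g[...,2]<70)).astype(np.uint8)
    k=np.zeros_like(m); k[box[1]:box[3],box[0]:box[2]]=m[box[1]:box[3],box[0]:box[2]]
    ys,xs=np.nonzero(k); return len(xs),xs.min(),xs.max(),ys.min(),ys.max(), xs.mean().round(1),ys.mean().round(1)
E
python3 - <<'E'
from h import *
where([-45,-70,272])
a=optics.grab_frame("scene"); print(redtip(a)); print([(t,proj(a,toW(tab(t)))[0].round(1).tolist()) for t in (0,.6,.8,1.0,1.15)])
E
```

```text
t 5.55 tcp P [  5.3  94.8 276.3] F [0.4 0.3 1.3] grip -0.0 q [ 0.58 -0.09  0.02  0.   -1.68 -0.46]
tool axes in P:
 [[-1.    -0.002 -0.004]
 [ 0.004 -0.001 -1.   ]
 [ 0.002 -1.     0.001]]
1 turn deg [-1.8000e-01  1.7978e+02 -9.0000e-02]
-1 turn deg [-0.06 -0.22  0.11]
offset m [0.0496 0.0046 0.165 ]
(154, np.int64(369), np.int64(388), np.int64(203), np.int64(214), np.float64(378.5), np.float64(208.6))
[(0, [346.4, 199.0]), (0.6, [369.2, 198.3]), (0.8, [376.4, 200.5]), (1.0, [383.0, 203.7]), (1.15, [387.2, 206.7])]
```

The red tip is at column 388, which matches the 1.15 stop, so the pawl stays lifted. Next I move behind the upright spoke.

Emit:
arm_command(offset=[[0.05, 0.0, 0.167], [0.05, 0.0, 0.167], [0.05, 0.0, 0.167], [0.05, 0.0, 0.167], [0.05, 0.0, 0.167], [0.05, 0.04, 0.167], [0.05, 0.065, 0.167], [0.05, 0.065, 0.167]], rot=[[0, 0, 0], [0, 0, 0], [0, 0, 0], [0, 0, 0], [0, 0, 0], [0, 0, 0], [0, 0, 0], [0, 0, 0]], claw=[1, 1, 1, 1, 1, 1, 1, 1])

```text
clock: 6.4
tcp_pos: [505.9, -52.8, 207.1]
tool_rot: [-0.142, 2.16, -2.16]
ft_force: [-0.4, 0.3, -1.1]
gripper_width: 0.001
```

```bash
python3 - <<'E'
from h import *
where([-45,-13,211])
E
```

```text
t 6.4 tcp P [-46.5 -70.6 207.1] F [-0.4  0.3 -1.1] grip 0.0 q [ 0.29 -0.2  -0.21 -0.   -1.57 -0.17]
tool axes in P:
 [[-1.    -0.007 -0.003]
 [ 0.003  0.001 -1.   ]
 [ 0.007 -1.    -0.001]]
1 turn deg [-6.1000e-01  1.7982e+02  6.0000e-02]
-1 turn deg [ 0.04 -0.18  0.39]
offset m [-0.0013 -0.0038 -0.0576]
```

Emit:
arm_command(offset=[[0, -0.003, -0.006], [0, -0.003, -0.012], [0, -0.003, -0.018], [0, -0.003, -0.024], [0, -0.003, -0.03], [0, -0.003, -0.035], [0, -0.003, -0.04], [0, -0.003, -0.043]], rot=[[0, 0, 0], [0, 0, 0], [0, 0, 0], [0, 0, 0], [0, 0, 0], [0, 0, 0], [0, 0, 0], [0, 0, 0]], claw=[1, 1, 1, 1, 1, 1, 1, 1])

```text
clock: 7.2
tcp_pos: [502.5, -9.6, 215.2]
tool_rot: [-0.134, 2.156, -2.156]
ft_force: [1.3, -3.2, 2.2]
gripper_width: 0.002
```

Emit:
arm_command(offset=[[0, 0, -0.003], [0, 0, -0.006], [0, 0, -0.009], [0, 0, -0.011], [0, 0, -0.013], [0, 0, -0.013]], rot=[[0, 0, 0], [0, 0, 0], [0, 0, 0], [0, 0, 0], [0, 0, 0], [0, 0, 0]], claw=[1, 1, 1, 1, 1, 1])

```text
clock: 7.8
tcp_pos: [500.5, 3.1, 214.0]
tool_rot: [-0.136, 2.157, -2.156]
ft_force: [0.5, -1.6, 1.8]
gripper_width: 0.001
```

```bash
cat > ang.py <<'E'
from h import *
where()
a=optics.grab_frame("scene"); b=optics.grab_frame("top")
import sys
save(a,sys.argv[1],(270,160,400,260),5)
for th in (-.13,.35,.39,.43,.47): print(th,[((proj(a,toW(x))[0]-[270,160]+.5)*5).round(0).tolist() for x in balls(th)])
print(redtip(a))
E
python3 ang.py s3.png
```

```text
t 7.8 tcp P [-44.7 -14.4 214. ] F [ 0.5 -1.6  1.8] grip 0.0 q [ 0.41 -0.23 -0.22 -0.   -1.58 -0.28]
tool axes in P:
 [[-1.    -0.    -0.003]
 [ 0.003  0.001 -1.   ]
 [ 0.    -1.    -0.001]]
1 turn deg [-4.0000e-02  1.7984e+02  5.0000e-02]
-1 turn deg [ 0.03 -0.16  0.03]
-0.13 [[191.0, 150.0], [383.0, 170.0], [460.0, 306.0], [355.0, 409.0], [183.0, 390.0], [97.0, 267.0]]
0.35 [[280.0, 139.0], [442.0, 227.0], [430.0, 366.0], [275.0, 417.0], [125.0, 341.0], [117.0, 203.0]]
0.39 [[288.0, 139.0], [445.0, 232.0], [426.0, 370.0], [268.0, 416.0], [121.0, 337.0], [121.0, 198.0]]
0.43 [[295.0, 140.0], [448.0, 238.0], [421.0, 374.0], [261.0, 415.0], [118.0, 332.0], [125.0, 194.0]]
0.47 [[303.0, 141.0], [451.0, 243.0], [417.0, 378.0], [254.0, 414.0], [114.0, 327.0], [129.0, 189.0]]
(152, np.int64(369), np.int64(388), np.int64(203), np.int64(214), np.float64(378.5), np.float64(208.7))
```

View pics/s3.png

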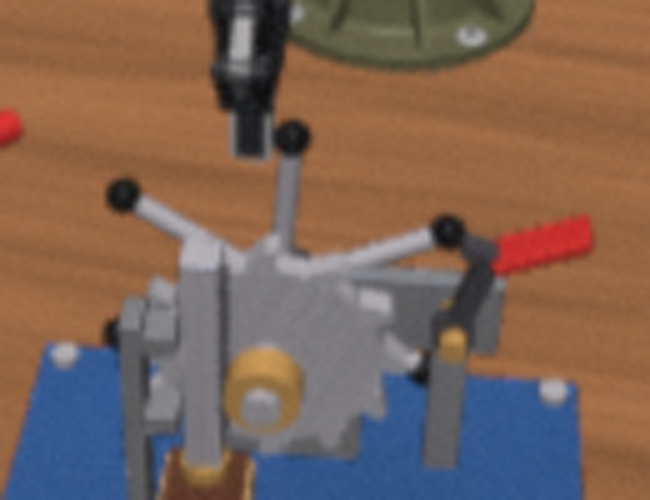

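Observed balls are at (292,137), (447,232) and (123,194). Corrected for the 3 px bias, the wheel is at about 0.41, in the target band, and the pawl is still lifted. I retreat and go round to the outside of the tab.

Emit:
arm_command(offset=[[0, 0, 0.01], [0, -0.03, 0.012], [0, -0.06, 0.012], [-0.02, -0.06, -0.03], [-0.052, -0.06, -0.08], [-0.052, -0.06, -0.13], [-0.052, -0.06, -0.18], [-0.052, -0.06, -0.2]], rot=[[0, 0, 0], [0, 0, 0], [0, 0, 0], [0, 0, 0], [0, 0, 0], [0, 0, 0], [0, 0, 0], [0, 0, 0]], claw=[1, 1, 1, 1, 1, 1, 1, 1])

```text
clock: 8.7
tcp_pos: [526.7, 210.5, 272.9]
tool_rot: [-0.14, 2.157, -2.157]
ft_force: [-0.5, -0.5, -0.6]
gripper_width: 0.002
```

```bash
python3 - <<'E'
from h import *
where([7,187,203])
E
python3 ang.py s4.png
```

```text
t 8.7 tcp P [  7.8 187.9 272.9] F [-0.5 -0.5 -0.6] grip 0.0 q [ 0.73 -0.04  0.06 -0.   -1.67 -0.61]
tool axes in P:
 [[-1.    -0.002 -0.001]
 [ 0.001  0.    -1.   ]
 [ 0.002 -1.    -0.   ]]
1 turn deg [-2.1000e-01  1.7994e+02  3.0000e-02]
-1 turn deg [ 0.02 -0.06  0.13]
offset m [0.0006 0.0699 0.0009]
t 8.7 tcp P [  7.8 187.9 272.9] F [-0.5 -0.5 -0.6] grip 0.0 q [ 0.73 -0.04  0.06 -0.   -1.67 -0.61]
tool axes in P:
 [[-1.    -0.002 -0.001]
 [ 0.001  0.    -1.   ]
 [ 0.002 -1.    -0.   ]]
1 turn deg [-2.1000e-01  1.7994e+02  3.0000e-02]
-1 turn deg [ 0.02 -0.06  0.13]
-0.13 [[191.0, 150.0], [383.0, 170.0], [460.0, 306.0], [355.0, 409.0], [183.0, 390.0], [97.0, 267.0]]
0.35 [[280.0, 139.0], [442.0, 227.0], [430.0, 366.0], [275.0, 417.0], [125.0, 341.0], [117.0, 203.0]]
0.39 [[288.0, 139.0], [445.0, 232.0], [426.0, 370.0], [268.0, 416.0], [121.0, 337.0], [121.0, 198.0]]
0.43 [[295.0, 140.0], [448.0, 238.0], [421.0, 374.0], [261.0, 415.0], [118.0, 332.0], [125.0, 194.0]]
0.47 [[303.0, 141.0], [451.0, 243.0], [417.0, 378.0], [254.0, 414.0], [114.0, 327.0], [129.0, 189.0]]
(152, np.int64(369), np.int64(388), np.int64(203), np.int64(214), np.float64(378.5), np.float64(208.7))
```

View pics/s4.png

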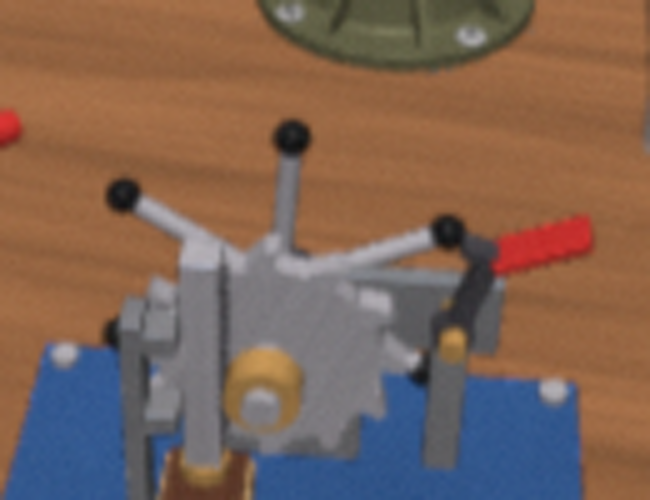

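The wheel is unchanged at about 0.41. I descend outside the tab and push it back.

Emit:
arm_command(offset=[[0, 0.03, 0], [0, 0.06, 0], [0, 0.068, 0], [0, 0.068, 0], [0, 0.068, 0.01], [0, 0.068, 0.02], [0, 0.068, 0.03], [0, 0.068, 0.038]], rot=[[0, 0, 0], [0, 0, 0], [0, 0, 0], [0, 0, 0], [0, 0, 0], [0, 0, 0], [0, 0, 0], [0, 0, 0]], claw=[1, 1, 1, 1, 1, 1, 1, 1])

```text
clock: 9.6
tcp_pos: [532.4, 168.8, 207.4]
tool_rot: [-0.133, 2.157, -2.156]
ft_force: [0.1, -0.4, 0.8]
gripper_width: -0.001
```

Emit:
arm_command(offset=[[0, 0, 0.007], [0, 0, 0.014], [0, 0, 0.021], [0, 0, 0.028], [0, 0, 0.034], [0, 0, 0.04], [0, 0, 0.046], [0, 0, 0.052]], rot=[[0, 0, 0], [0, 0, 0], [0, 0, 0], [0, 0, 0], [0, 0, 0], [0, 0, 0], [0, 0, 0], [0, 0, 0]], claw=[1, 1, 1, 1, 1, 1, 1, 1])

```text
clock: 10.4
tcp_pos: [538.6, 117.9, 206.3]
tool_rot: [-0.135, 2.157, -2.157]
ft_force: [-0.0, 0.6, -0.1]
gripper_width: 0.004
```

```bash
python3 - <<'E'
from h import *
where([7,80,203])
a=optics.grab_frame("scene"); print(redtip(a)); print([(t,proj(a,toW(tab(t)))[0].round(1).tolist()) for t in (0,.2,.4,.6,.8)])
E
```

```text
t 10.4 tcp P [  7.7  94.6 206.3] F [-0.   0.6 -0.1] grip 0.0 q [ 0.58 -0.09 -0.11 -0.   -1.55 -0.45]
tool axes in P:
 [[-1.    -0.    -0.003]
 [ 0.003  0.    -1.   ]
 [ 0.    -1.    -0.   ]]
1 turn deg [-1.0000e-02  1.7983e+02  0.0000e+00]
-1 turn deg [ 0.   -0.17  0.01]
offset m [0.0007 0.0033 0.0146]
(59, np.int64(345), np.int64(348), np.int64(197), np.int64(216), np.float64(346.3), np.float64(205.2))
[(0, [346.4, 199.0]), (0.2, [353.8, 197.6]), (0.4, [361.5, 197.3]), (0.6, [369.2, 198.3]), (0.8, [376.4, 200.5])]
```

The tab fell to its seated column (346). I retreat upward and away, then check.

Emit:
arm_command(offset=[[0, 0, -0.02], [0, -0.03, -0.02], [0, -0.07, -0.02], [0, -0.1, -0.04], [0, -0.1, -0.08], [0, -0.1, -0.12], [0, -0.1, -0.14], [0, -0.1, -0.14]], rot=[[0, 0, 0], [0, 0, 0], [0, 0, 0], [0, 0, 0], [0, 0, 0], [0, 0, 0], [0, 0, 0], [0, 0, 0]], claw=[1, 1, 1, 1, 1, 1, 1, 1])

```text
clock: 11.25
tcp_pos: [520.5, 259.4, 305.2]
tool_rot: [-0.14, 2.155, -2.157]
ft_force: [0.1, -0.5, 0.2]
gripper_width: -0.003
```

```bash
python3 ang.py s5.png
```

```text
t 11.25 tcp P [  7.9 237.2 305.2] F [ 0.1 -0.5  0.2] grip -0.0 q [ 0.81  0.01  0.17 -0.   -1.73 -0.68]
tool axes in P:
 [[-1.    -0.002 -0.   ]
 [ 0.    -0.001 -1.   ]
 [ 0.002 -1.     0.001]]
1 turn deg [-1.5000e-01  1.7999e+02 -5.0000e-02]
-1 turn deg [-0.03 -0.01  0.09]
-0.13 [[191.0, 150.0], [383.0, 170.0], [460.0, 306.0], [355.0, 409.0], [183.0, 390.0], [97.0, 267.0]]
0.35 [[280.0, 139.0], [442.0, 227.0], [430.0, 366.0], [275.0, 417.0], [125.0, 341.0], [117.0, 203.0]]
0.39 [[288.0, 139.0], [445.0, 232.0], [426.0, 370.0], [268.0, 416.0], [121.0, 337.0], [121.0, 198.0]]
0.43 [[295.0, 140.0], [448.0, 238.0], [421.0, 374.0], [261.0, 415.0], [118.0, 332.0], [125.0, 194.0]]
0.47 [[303.0, 141.0], [451.0, 243.0], [417.0, 378.0], [254.0, 414.0], [114.0, 327.0], [129.0, 189.0]]
(59, np.int64(345), np.int64(348), np.int64(197), np.int64(216), np.float64(346.3), np.float64(205.2))
```

View pics/s5.png

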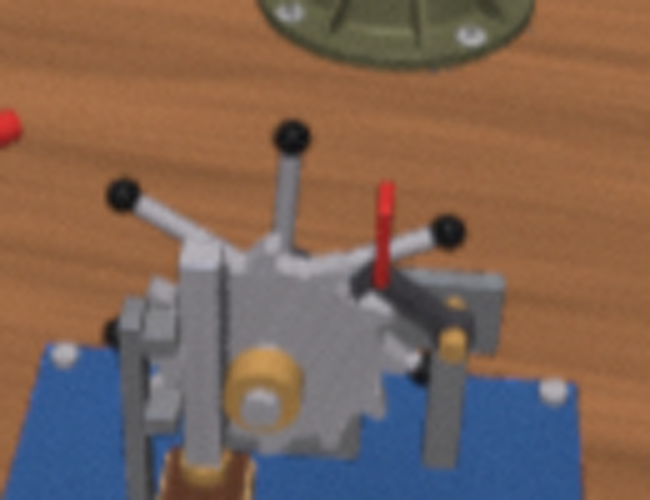

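The final view shows the tab upright with its top at (387,185), the arm in the gap, and the balls unchanged. I compare the tab with the first picture, and hand in if it matches.

```bash
python3 - <<'E'
from h import *
s=dict(frame=cv2.imread("pics/s0.png")[:,:,::-1]); r0=redtip(s); r1=redtip(optics.grab_frame("scene")); print(r0,r1)
if abs(r0[5]-r1[5])<1: print(env.hand_in())
E
```

```text
(62, np.int64(345), np.int64(348), np.int64(196), np.int64(216), np.float64(346.3), np.float64(205.2)) (59, np.int64(345), np.int64(348), np.int64(197), np.int64(216), np.float64(346.2), np.float64(205.1))
the job is handed in; nothing more can be done
None
```

The wheel has been moved back one notch and the pawl is seated in the new tooth gap. I handed the job in at about 11.3 s of the 64 s, with the arm clear of the press.

1. **Pawl lifted:** I pushed the red tab outward until it tipped over. It stayed at its stop, about 1.15 rad, once I let go.
2. **Wheel moved:** I pushed the upright spoke from about -0.13 to 0.41 rad. The ball positions and the finger position agreed on that, inside the 0.39–0.47 band. The reading did not change when the finger left or when the pawl dropped.
3. **Pawl reseated:** I pushed the tab back and it fell in. Its image position matches the seated picture from the start within about 0.1 px on average.

The measured force was at most about 4 N in the readings at the end of each move. Nothing else was knowingly touched, but I did not re-check each loose item by picture.

The camera fits disagreed on the press position by up to 9 mm along x. I used a value near the wrist-camera and joint fits, and the pushes landed as planned.

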